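Load the nest-egg tumbling drum and screw its cap home

TASK

Make the tumbling drum ready: push its prop leg down until the sprung button pops out through the hole in the sleeve, then drop every wooden nest egg on the table through the filler neck into the drum. Then set the brass cap on the neck, turn it backward (anticlockwise from above) until it drops into the start of the thread, and turn it forward (clockwise) until it is fully home on the flange. Leave the egg cup, magnifier, sizing ring and brush where they are.

Things in the scene. Friction and masses are not known exactly. Their poses are not given: they have to be found in the camera images.
- drum: fixed tumbling drum: a slotted tin barrel 162 mm across, 180 mm long, lying along its own y axis on a dark iron cradle, an idle hand crank at its +y end (to y = 195 mm), a prop leg at its -y end, an upright filler neck on top in the middle. Origin on the table under the barrel's middle, z up.
- flange (a point): on the neck's axis, at the upper face of the flat zinc flange (122 mm across) at the neck's foot, 181 mm above the table; axes as the drum's. The cap's lower edge lies on it when home
- drum_mouth (a point): centre of the neck's mouth at its rim, 25.5 mm above the flange. The tin neck is 80 mm across (90 mm over its threads), bore 66 mm or more, tapering in at the rim so that it guides the cap
- thread_tops (a point): on the neck's axis, at the level tops of its three-start right-hand thread, 15.5 mm above the flange. The three thread starts, 120 degrees apart, are at an angle that differs from run to run. A cap set on at random rests here, its lower edge 13.5 mm above the flange (16.5 mm if on one of the three narrow stops). See cap.
- leg (a joint): how far the prop leg (a 23 mm square zinc tube sliding straight down in a dark square sleeve 34 mm wide, fixed at the drum's -y end) has been pushed down, in m; it starts anywhere from 0 to 0.02 and stays where it is left. It needs about 8 to 12 N. The button meets its hole at 0.055 and a firm end stop lies at 0.0565, the foot then 2 mm off the table.
- leg_button (a joint): the sprung brass button on the +x face (drum frame) of the leg: below 0.001 m while it is held in by the sleeve's wall, 0.010 m when it has popped through the hole, which locks the leg
- leg_top (a point): centre of the top face of the leg's flat round rubber push pad (50 mm across), which is pushed from above; it stands 243 mm above the table minus the leg's travel, 150 mm from the neck's axis along the drum's -y
- cap: loose brass screw cap, 0.24 to 0.39 kg: ribbed shell 105 mm across, 33 mm tall, open below, with a flat-sided bar grip on top, 64 mm long along the cap's x, 24 mm wide, from 33 to 63 mm above the lower edge. Origin at the centre of the lower edge, z up. Three small lugs inside, 2 mm above that edge, ride on the neck's threads with 1 to 2 mm of play.
- cap_grip (a point): on the cap's axis in the middle of its bar grip, 48 mm above its lower edge; axes as the cap's. On the thread tops the cap cannot go forward (clockwise): stops block it. Turned back by at most 120 degrees it drops 8.5 mm into the thread starts, to 5 mm above the flange, and goes back no further; then about 75 degrees forward runs it down to the flange, where it stops.
- egg1: a turned beech nest egg, wood, 43 mm across at its belly (24 mm above the foot) and 56.5 mm tall, about 70 g with a weighted flat foot 37 mm across, on which it stands blunt end down; origin at the centre of the foot, z along the egg's axis towards its narrower top. Some of the five are absent.
- egg2: a turned beech nest egg, wood, 43 mm across at its belly (24 mm above the foot) and 56.5 mm tall, about 70 g with a weighted flat foot 37 mm across, on which it stands blunt end down; origin at the centre of the foot, z along the egg's axis towards its narrower top. Some of the five are absent.
- egg3: a turned beech nest egg, wood, 43 mm across at its belly (24 mm above the foot) and 56.5 mm tall, about 70 g with a weighted flat foot 37 mm across, on which it stands blunt end down; origin at the centre of the foot, z along the egg's axis towards its narrower top. Some of the five are absent.
- egg4: a turned beech nest egg, wood, 43 mm across at its belly (24 mm above the foot) and 56.5 mm tall, about 70 g with a weighted flat foot 37 mm across, on which it stands blunt end down; origin at the centre of the foot, z along the egg's axis towards its narrower top. Some of the five are absent.
- egg5: a turned beech nest egg, wood, 43 mm across at its belly (24 mm above the foot) and 56.5 mm tall, about 70 g with a weighted flat foot 37 mm across, on which it stands blunt end down; origin at the centre of the foot, z along the egg's axis towards its narrower top. Some of the five are absent.
- egg_cup: bystander: turned walnut egg cup, 52 mm across and 65 mm tall, origin at the centre of its foot
- magnifier: bystander: brass hand magnifier lying flat, lens 76 mm across at its origin, dark handle along its -x to 135 mm
- sizing_ring: bystander: grey zinc sizing ring lying flat, 76 mm across, hole 52 mm, 10 mm thick, origin at the centre of its underside
- brush: bystander: soft brush with a beech handle, 190 mm long, lying along its own x, origin under its middle
Things that resemble listed ones, but are neither listed nor needed, are in the scene too. What is shaped like the egg4 but blue or purple is not meant.

How it is judged:
On the way, in this order (a step that is already met when the one before it is completed fails the run):
1. the prop leg is down and its button has popped through the hole (value of joint leg_button above 0.006 m and value of joint leg above 0.052 m), for 0.2 s.
2. every nest egg present is inside the drum (z of egg1 in the frame of drum between 0.01 and 0.16 m and x of egg1 in the frame of drum between -0.085 and 0.085 m and y of egg1 in the frame of drum between -0.09 and 0.09 m and z of egg2 in the frame of drum between 0.01 and 0.16 m and x of egg2 in the frame of drum between -0.085 and 0.085 m and y of egg2 in the frame of drum between -0.09 and 0.09 m and z of egg3 in the frame of drum between 0.01 and 0.16 m and x of egg3 in the frame of drum between -0.085 and 0.085 m and y of egg3 in the frame of drum between -0.09 and 0.09 m and z of egg4 in the frame of drum between 0.01 and 0.16 m and x of egg4 in the frame of drum between -0.085 and 0.085 m and y of egg4 in the frame of drum between -0.09 and 0.09 m and z of egg5 in the frame of drum between 0.01 and 0.16 m and x of egg5 in the frame of drum between -0.085 and 0.085 m and y of egg5 in the frame of drum between -0.09 and 0.09 m), for 0.2 s.
3. the cap has dropped into the thread start: level on the neck, its lower edge less than 9 mm above the flange (z of cap in the frame of drum between 0.177 and 0.19 m and horizontal distance between cap and drum_mouth below 0.005 m and angle between cap's own z axis and vertical below 0.06 rad), for 0.1 s.
At the end, for the whole second after the job is handed in: the leg's button stands out by more than 6 mm in its hole; every egg present is inside the drum; the cap is screwed home and at rest: level within 0.06 rad, centred on the neck within 5 mm, its lower edge within 1.5 mm of the flange (all of step 1 and all of step 2 and z of cap in the frame of drum between 0.177 and 0.1825 m and horizontal distance between cap and drum_mouth below 0.005 m and angle between cap's own z axis and vertical below 0.06 rad and linear speed of cap below 0.02 m/s and angular speed of cap below 0.1 rad/s); the robot touches nothing.
It fails at once if the egg cup is pushed more than 4 cm from its place (distance of egg_cup from where it was at the start of the episode above 0.04 m).
It fails at once if the magnifier is pushed more than 4 cm from its place (distance of magnifier from where it was at the start of the episode above 0.04 m).
It fails at once if the sizing ring is pushed more than 4 cm from its place (distance of sizing_ring from where it was at the start of the episode above 0.04 m).
It fails at once if the brush is pushed more than 4 cm from its place (distance of brush from where it was at the start of the episode above 0.04 m).
Of egg1, egg2, egg3, egg4, egg5 only 3 to 5 are there at a start; the rules pass over those that are not, and their reading is None.
At some moment in a run one of cap, egg1, egg2, egg3, egg4, egg5 may be knocked a few centimetres aside while the robot is not near it.
It also fails if it takes over 210 s, if anything falls off the work surface, if the arm or the gripper's body presses on something with over 40 N, if the wrist force passes 120 N, or if a joint passes its speed limit or range.

ROBOT

A 6-joint arm with a two-finger parallel gripper is mounted at the origin on the work surface. World frame = base frame: x ahead of the robot, y to its left, z up, the work surface at z = 0. Lengths are in m, angles in rad, forces in N, time in s.
With the tool pointing down it reaches from about 0.3 to 0.875 m from the base axis. Payload 6.4 kg.
Tool frame: the origin (TCP) lies on the mounting face of the last link; the fingertips stand 173 mm ahead of it and the grasp point (between the pads) lies r.grasp_offset ahead of it (r.grasp_offset is the distance from the TCP to the grasp point, in m); z points along the fingers, y is the direction in which the jaws open and shut (so a half turn about z gives the same grasp; the last joint's range is limited). The gripper opens to 85 mm and grips with 20 to 120 N. Pads are 22 mm wide; open, the fingers measure 114 mm over their backs; the gripper's body (76 mm by 85 mm) begins 54 mm behind the grasp point. The pads swing forward as they close: fully open they stand 13 mm farther back than shut.
Start: joints at [-0.206, 0.181, 1.607, -0, 1.354, -0.206], TCP at [0.575, 0, 0.405] pointing down, gripper open.
Joint ranges: [-2.99, 2.99], [-0.89, 2.07], [0.3, 2.58], [-1.14, 4.28], [0, 2.63], [-3.12, 3.12]. Speed limits (rad/s): [2.57, 2.57, 3.01, 3.14, 3.14, 3.14].

INTERFACE

Orientations are given as a rotation vector (axis times angle).
In Python, from plant import r gives the robot as it stands.
- The arm moves only by the tool move_arm, never from a script. Its argument "steps" is one flat list of numbers, 7 for each row, row after row: the opening in per cent of the stroke, from 0 (shut) to 100 (fully open), then the shift along the tool's x, y, z in mm, then the turn, a rotation vector about the tool's x, y, z in degrees. In form: [jaw, x, y, z, ax, ay, az, jaw, x, y, z, ax, ay, az, ...]. A call has 1 to 12 rows; each row is the pose to reach, as a shift and turn from the pose commanded when the call began, along the tool's axes at that moment; what a row does not reach only later rows make up. A row lasts 1/10 s, in which the tool goes at most 50 mm and 8.59 degrees, less where a joint would pass 70% of its speed; a pose out of reach is approached as far as the arm can. A call with a gripper value outside its range is refused whole. The fingers move at their own pace and stop on an object; the grip force is fixed at half the most. Time passes only in rows, so rows that repeat a pose let the fingers close. It gives the time, the measured TCP pose, the force and the opening at its end, in the units of the state.
- r.sense(): the state, without advancing time (a new reading comes with each control period).
- r.capture(name): name is "scene" or "side" or "wrist"; returns a dict with "frame" (420x560x3 uint8, blue, green, red), "intrinsics" (3x3 intrinsics, pixels), "k1" (the pictures are not rectified: a ray, as slopes to the right and down, at radius r is drawn at 1 + k1 r^2 times it, then the intrinsics apply), "position" and "attitude" of the camera in the world; the wrist camera has in their place "hand_eye" (4x4, takes a point from camera to tool coordinates, whose origin is the TCP and whose axes are the flange's). Camera axes: x right, y down, z forward; pixel columns grow to the right and rows downward; lengths in m; the calibration is good to about 2 mm. A picture is of the moment at which its call begins: read the wrist's pose just before it. There is no depth.
- r.finish_job(): hands the job in, once; it reports no verdict.
Trained networks look in a picture, given as the dict that the camera call returned (one of the last four; its "shot" number tells which), for a name from the list of things; names that differ only in an ending like _2 or _b are one class to them, and where a whole thing is asked for, a point or a joint stands for the part that bears it (a point fixed in the world has none). Each returns a list of dicts, best first, with "p" (0 to 1); they miss things now and then, are a little off and sometimes report something else, mostly with a low value. They report only what shows in the picture. A call takes as long as a camera call. They do not tell look-alikes from the thing itself.
- r.search_frame(thing, picture): "uv" ([column, row] in pixels, amid what is visible of it).
- r.silhouettes(thing, picture): "pixels" (420x560 bool, what is visible of it) and "uv" ([column, row] in pixels, amid what is visible of it).
- r.place_of(thing, picture): "uv" ([column, row] in pixels: a listed point, or the origin of a listed thing).
The state is a dict: "time_s": time; "joint_positions": joint angles; "qvel": joint speeds; "joint_efforts": joint torques, N m; "tcp_pos": TCP position; "tool_rot": TCP orientation; "wrist_force": force on the tool from outside, world axes, zero at the start; "torque": the same for the moment, N m; "width": finger opening in m.
Only numpy, scipy, OpenCV 4.12 (cv2) and the standard library are available. Lean on these libraries where they do the work, as an engineer would, in place of code of your own. Each camera call takes 0.05 s, during which the arm holds its last target.

## Working session

There is one attempt and no reset: what is moved stays moved. The work goes in short steps, Python scripts to look and compute and a tool call to move; the robot and the scene stay as the last step left them, time stands still between calls to the robot, and variables do not carry over. Pictures are saved under pics/ and viewed, and the job is handed in when it is done.

Besides the shell and the picture viewer there is one more tool, called after ">>>" as name(argument=value, ...) on one line, values as JSON. move_arm: Moves the arm, as the interface text tells. Its arguments: {"type":"object","properties":{"steps":{"type":"array"}},"required":["steps"]}

```bash
ls -la; mkdir -p pics; python3 - <<'E'
from plant import r
import cv2
print(r.sense()); print(r.grasp_offset)
for n in ["scene","side","wrist"]:
    p=r.capture(n); cv2.imwrite(f"pics/a_{n}.png",p["frame"])
    print(n,{k:v for k,v in p.items() if k!="frame"})
E
```

```text
total 12
drwxr-xr-x  3 agent agent 4096 Dec  7 03:41 .
drwxr-xr-x 23 root  root  4096 Dec  7 03:41 ..
drwxr-xr-x  2 agent agent 4096 Dec  7 03:41 pics
{'time_s': 0.0, 'joint_positions': array([-2.06307010e-01,  1.81526009e-01,  1.60801062e+00,  2.61777934e-05,
        1.35378448e+00, -2.06278327e-01]), 'qvel': array([ 0.00012791, -0.00054101, -0.0003411 ,  0.00135239, -0.0008039 ,
        0.00027761]), 'joint_efforts': array([ 3.41415571e-04, -4.44869328e+01, -3.51340663e+01, -2.51131587e-04,
        9.11703974e-03,  3.43231875e-05]), 'tcp_pos': array([5.74746275e-01, 7.03757348e-05, 4.03791076e-01]), 'tool_rot': array([-2.22044654e+00, -2.22037029e+00,  1.45160892e-03]), 'wrist_force': array([-0.0166501 , -0.29209986,  0.65848504]), 'torque': array([ 0.04581781, -0.03164661, -0.01349438]), 'width': 0.08585355738771004}
0.1547
scene {'intrinsics': array([[457.73458871,   0.        , 278.63952427],
       [  0.        , 457.73458871, 212.18523601],
       [  0.        ,   0.        ,   1.        ]]), 'k1': -0.10156210046955096, 'position': array([ 1.40184635, -0.28920798,  0.88336675]
[... 275 characters left out ...]
, 'position': array([0.22921343, 0.58593113, 0.71523798]), 'attitude': array([-0.61273236,  2.52519068, -1.34542828]), 'shot': 2}
wrist {'intrinsics': array([[301.33178496,   0.        , 284.65454655],
       [  0.        , 301.33178496, 210.89395407],
       [  0.        ,   0.        ,   1.        ]]), 'k1': -0.0027855008460805413, 'hand_eye': array([[-2.06500388e-04, -9.49991581e-01, -3.12275444e-01,
         8.02819173e-02],
       [ 9.99999962e-01, -2.54015462e-04,  1.11479050e-04,
        -3.09464362e-04],
       [-1.85226950e-04, -3.12275409e-01,  9.49991597e-01,
         3.07576863e-02],
       [ 0.00000000e+00,  0.00000000e+00,  0.00000000e+00,
         1.00000000e+00]]), 'shot': 3}
```

View pics/a_scene.png

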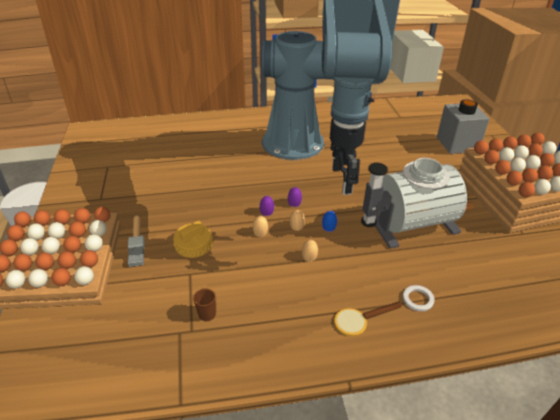

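View pics/a_side.png

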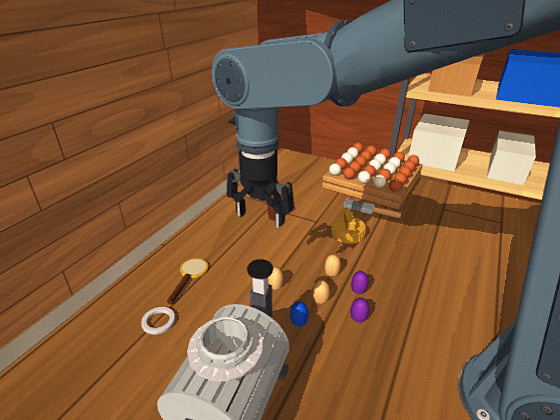

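View pics/a_wrist.png

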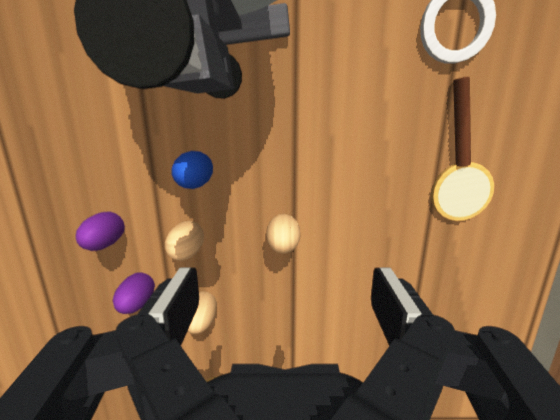

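```bash
cat > h.py <<'E'
from plant import r
import numpy as np, cv2
from scipy.spatial.transform import Rotation as R
def cap(n):
    s=r.sense(); p=r.capture(n)
    if n=="wrist":
        T=np.eye(4);T[:3,:3]=R.from_rotvec(s["tool_rot"]).as_matrix();T[:3,3]=s["tcp_pos"]
        p["T"]=T@p["hand_eye"]
    else:
        T=np.eye(4);T[:3,:3]=R.from_rotvec(p["attitude"]).as_matrix();T[:3,3]=p["position"];p["T"]=T
    return p
def D(p): return np.array([p["k1"],0,0,0,0.])
def ray(p,uv):
    n=cv2.undistortPoints(np.array([[uv]],float),p["intrinsics"],D(p))[0,0]
    d=p["T"][:3,:3]@np.array([n[0],n[1],1]); return p["T"][:3,3],d/np.linalg.norm(d)
def atz(p,uv,z):
    o,d=ray(p,uv); return o+d*(z-o[2])/d[2]
def tri(prs):
    A=np.zeros((3,3));b=np.zeros(3)
    for o,d in prs:
        P=np.eye(3)-np.outer(d,d);A+=P;b+=P@o
    x=np.linalg.solve(A,b); return x,[np.linalg.norm((np.eye(3)-np.outer(d,d))@(x-o)) for o,d in prs]
def proj(p,X):
    Ti=np.linalg.inv(p["T"]); rv=cv2.Rodrigues(Ti[:3,:3])[0]
    return cv2.projectPoints(np.array(X,float).reshape(-1,3),rv,Ti[:3,3],p["intrinsics"],D(p))[0][:,0]
def grasp():
    s=r.sense();M=R.from_rotvec(s["tool_rot"]).as_matrix();return s["tcp_pos"]+M[:,2]*r.grasp_offset,M
E
python3 - <<'E'
from h import *
np.set_printoptions(precision=4,suppress=True)
ps={n:cap(n) for n in ["scene","side","wrist"]}
Z={"flange":.181,"drum_mouth":.2065,"leg_top":.235,"cap":0,"cap_grip":.048,"egg1":0,"egg_cup":0,"magnifier":0,"sizing_ring":0,"brush":0,"drum":0}
for t,z in Z.items():
    for n,p in ps.items():
        for d in r.place_of(t,p)[:8]:
            if d["p"]>.2: print(t,n,round(d["p"],2),np.round(d["uv"],1),atz(p,d["uv"],z))
E
```

```text
flange scene 0.82 [425.3 173.5] [0.4943 0.2621 0.181 ]
flange scene 0.69 [418.8 298.4] [0.8905 0.0791 0.181 ]
flange side 0.7 [225.8 345.3] [0.4916 0.2633 0.181 ]
drum_mouth side 0.72 [220.4 337.6] [0.495  0.2704 0.2065]
drum_mouth side 0.57 [344.5 231.7] [ 0.4125 -0.0955  0.2065]
leg_top scene 0.57 [376.3 169.6] [0.5304 0.1038 0.235 ]
leg_top side 0.6 [262.  270.8] [0.4972 0.1292 0.235 ]
leg_top wrist 0.84 [130.7  24.3] [0.5125 0.1139 0.235 ]
cap scene 0.66 [193.4 242.4] [ 0.4721 -0.3683  0.    ]
cap side 0.83 [344.9 231. ] [ 0.487  -0.3762  0.    ]
cap_grip side 0.97 [347.8 221.8] [ 0.4775 -0.3608  0.048 ]
egg1 scene 0.61 [195.4 244.1] [ 0.4797 -0.363   0.    ]
egg1 scene 0.59 [264.5 210.9] [ 0.3692 -0.1552 -0.    ]
egg1 scene 0.58 [299.  224.4] [ 0.4442 -0.0654  0.    ]
egg1 scene 0.52 [294.4 203.4] [ 0.3484 -0.0605  0.    ]
egg1 scene 0.52 [329.3 225.5] [0.4625 0.0201 0.    ]
egg1 scene 0.5 [257.5 234.4] [ 0.4674 -0.189  -0.    ]
egg1 side 0.86 [361.4 318. ] [ 0.3365 -0.0596  0.    ]
egg1 side 0.81 [332.2 268.2] [ 0.4608 -0.1935  0.    ]
egg1 side 0.8 [300.2 319.7] [0.464  0.0128
[... 615 characters left out ...]
0.    ]
egg_cup side 0.54 [273.8 213.9] [ 0.7311 -0.358   0.    ]
magnifier scene 0.98 [350.8 323.4] [ 0.802  -0.0133  0.    ]
magnifier side 0.71 [197.6 266.4] [ 0.7961 -0.0277  0.    ]
magnifier wrist 0.6 [456.5 189.6] [ 0.7935 -0.0138  0.    ]
sizing_ring scene 0.58 [419.4 296.8] [0.7542 0.1774 0.    ]
sizing_ring scene 0.37 [191.8 228.9] [ 0.4158 -0.3715  0.    ]
sizing_ring side 0.89 [158.8 322.6] [0.7557 0.1726 0.    ]
brush scene 0.86 [136.  244.2] [ 0.4551 -0.5266 -0.    ]
brush scene 0.51 [413.1 221.5] [0.4843 0.269  0.    ]
brush side 0.82 [372.8 212.3] [ 0.4386 -0.5219  0.    ]
drum scene 0.66 [415.  221.9] [0.4869 0.2739 0.    ]
drum side 0.96 [232.6 407.2] [0.4907 0.2645 0.    ]
```

```bash
python3 - <<'E'
from h import *
np.set_printoptions(precision=4,suppress=True)
ps={n:cap(n) for n in ["scene","side","wrist"]}
def best(t,n,i=0): return r.place_of(t,ps[n])[i]["uv"]
L={n:best("leg_top",n) for n in ps}; print(L)
print(tri([ray(ps[n],L[n]) for n in ps])); print(tri([ray(ps[n],L[n]) for n in ("scene","side")]))
print(tri([ray(ps[n],best("flange",n)) for n in ("scene","side")]))
for n in ps:
    m=r.silhouettes("leg_top",ps[n])
    for d in m[:2]: 
        ys,xs=np.where(d["pixels"]);print(n,d["p"],d["uv"],xs.min(),xs.max(),ys.min(),ys.max())
cv2.imwrite("pics/b.png",np.hstack([cv2.resize(ps["scene"]["frame"][140:260,340:480],None,fx=3,fy=3,interpolation=2)[:360],cv2.resize(ps["side"]["frame"][250:370,200:320],None,fx=3,fy=3,interpolation=2)]))
E
```

```text
{'scene': [380.5, 167.1], 'side': [260.1, 269.8], 'wrist': [132.2, 23.1]}
(array([0.5084, 0.1198, 0.2253]), [np.float64(0.0038262672446941265), np.float64(0.0014062286773138188), np.float64(0.002995363571212413)])
(array([0.5075, 0.1223, 0.2262]), [np.float64(0.0020808259306282994), np.float64(0.002080825930628272)])
(array([0.5584, 0.1342, 0.2992]), [np.float64(0.08104264214072443), np.float64(0.08104264214072446)])
scene 0.62 [374.4, 179.0] 361 387 162 227
side 0.82 [259.4, 272.9] 248 272 259 293
wrist 0.84 [140.7, 40.3] 75 240 0 98
```

View pics/b.png

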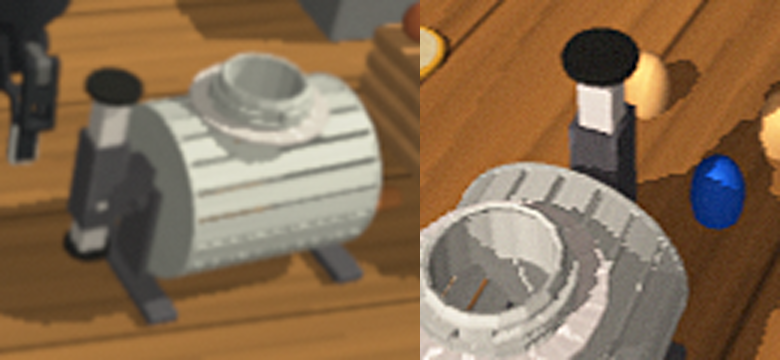

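```bash
python3 - <<'E'
from h import *
np.set_printoptions(precision=4,suppress=True)
ps={n:cap(n) for n in ["scene","side","wrist"]}
print(tri([ray(ps["scene"],(377.7,168.7)),ray(ps["side"],(259.7,269))]))
print(tri([ray(ps["scene"],(428.3,167)),ray(ps["side"],(224.3,337.3))]))
print(atz(ps["scene"],(428.3,167),.2065),atz(ps["side"],(224.3,337.3),.2065))
for z in (.223,.23,.235,.243): print(z,atz(ps["scene"],(377.7,168.7),z),atz(ps["side"],(259.7,269),z))
# wrist circle fit rough: outer edge of pad at wrist
for c in [(0.507,.118,.226),(0.511,.119,.229)]:
  a=np.linspace(0,6.28,40);f=ps["wrist"]["frame"].copy()
  pts=proj(ps["wrist"],[(c[0]+.025*np.cos(t),c[1]+.025*np.sin(t),c[2]) for t in a])
  for u in pts: cv2.circle(f,tuple(int(v) for v in u),1,(0,255,0),-1)
  cv2.imwrite("pics/c%d.png"%(c[0]*1000),f[:160,:300])
E
```

```text
(array([0.5105, 0.1157, 0.2229]), [np.float64(0.00041374485550831476), np.float64(0.0004137448555083587)])
(array([0.493 , 0.2652, 0.2016]), [np.float64(0.0013928376789078768), np.float64(0.0013928376789077602)])
[0.5007 0.2621 0.2065] [0.4898 0.2671 0.2065]
0.223 [0.511  0.1159 0.223 ] [0.5102 0.1154 0.223 ]
0.23 [0.5205 0.1116 0.23  ] [0.5063 0.1221 0.23  ]
0.235 [0.5272 0.1085 0.235 ] [0.5034 0.1269 0.235 ]
0.243 [0.538  0.1036 0.243 ] [0.4988 0.1345 0.243 ]
```

```bash
python3 -c "
import cv2,numpy as np
cv2.imwrite('pics/c.png',np.hstack([cv2.imread('pics/c507.png'),cv2.imread('pics/c511.png')]))"
```

```text
(no output)
```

View pics/c.png

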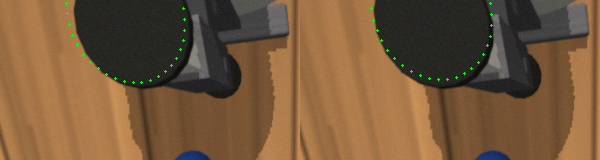

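>>> move_arm(steps=[0,0,-20,-40,0,0,0,0,40,-40,-40,0,0,0,0,80,-60,-40,0,0,0,0,117,-65,-40,0,0,0,0,117,-65,-40,0,0,0,0,117,-65,-40,0,0,0,0,117,-65,-20,0,0,0,0,117,-65,-5,0,0,0,0,117,-65,0,0,0,0])

```text
time_s: 3.55
tcp_pos: [0.51, 0.1158, 0.4028]
tool_rot: [-2.222, -2.218, 0.004]
wrist_force: [-0.1, 0.2, 0.7]
width: 0.0005
```

```bash
python3 - <<'E'
from h import *
p=cap("side");q=cap("scene")
cv2.imwrite("pics/d.png",np.hstack([cv2.resize(q["frame"][100:250,310:450],(560,600)) [:, :400],cv2.resize(p["frame"][150:370,200:360],(400,550))[:550].repeat(1,0) if 0 else cv2.resize(p["frame"][170:370,190:323],(400,600))]))
E
```

```text
(no output)
```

View pics/d.png

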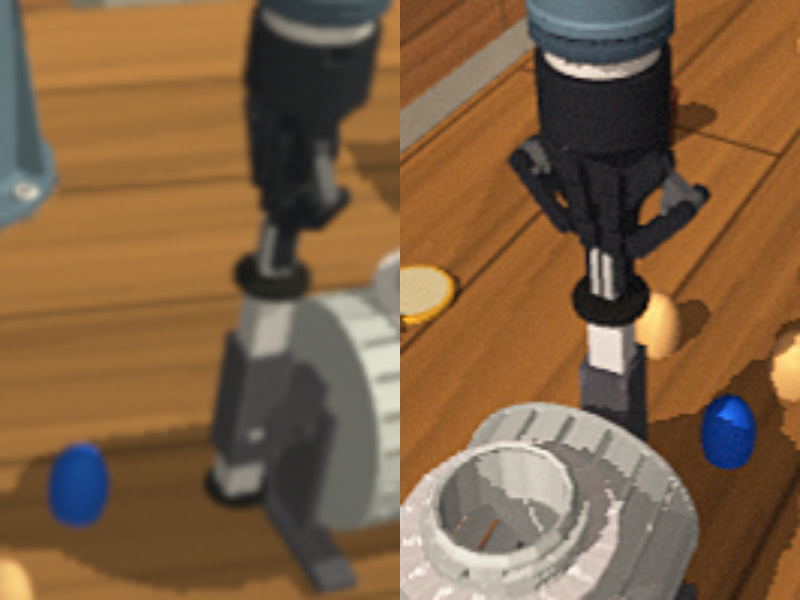

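>>> move_arm(steps=[0,0,0,6,0,0,0,0,0,0,12,0,0,0,0,0,0,18,0,0,0,0,0,0,24,0,0,0,0,0,0,29,0,0,0,0,0,0,33,0,0,0,0,0,0,36,0,0,0,0,0,0,38,0,0,0,0,0,0,38,0,0,0])

```text
time_s: 4.55
tcp_pos: [0.5107, 0.1165, 0.3682]
tool_rot: [2.22, 2.219, 0.002]
wrist_force: [-0.3, -1.9, 3.7]
width: -0.0003
```

>>> move_arm(steps=[0,0,0,2,0,0,0,0,0,0,4,0,0,0,0,0,0,5,0,0,0,0,0,0,6,0,0,0,0,0,0,6,0,0,0])

```text
time_s: 5.05
tcp_pos: [0.5106, 0.1168, 0.3614]
tool_rot: [2.22, 2.22, 0.002]
wrist_force: [1.8, -2.3, 4.7]
width: -0.0
```

```bash
python3 - <<'E'
from h import *
q=cap("scene");print(r.sense()["wrist_force"],r.sense()["tcp_pos"])
cv2.imwrite("pics/e.png",cv2.resize(q["frame"][140:240,340:440],(600,600),interpolation=2))
E
```

```text
[ 1.99567061 -2.66754584  5.63778358] [0.51056348 0.11674916 0.36134844]
```

View pics/e.png

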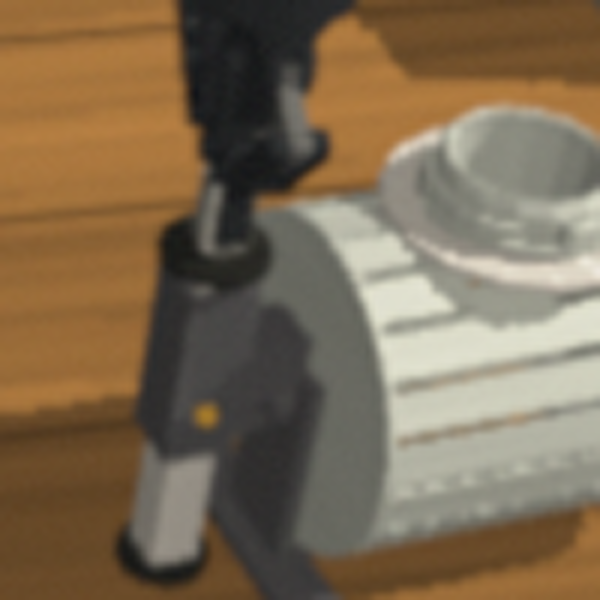

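>>> move_arm(steps=[0,0,0,1,0,0,0,0,0,0,2,0,0,0,0,0,0,2,0,0,0])

```text
time_s: 5.4
tcp_pos: [0.5106, 0.1168, 0.3599]
tool_rot: [2.22, 2.22, 0.002]
wrist_force: [-0.3, -1.9, 9.7]
width: -0.0
```

```bash
python3 - <<'E'
from h import *
q=cap("scene");print(r.sense()["wrist_force"],r.sense()["tcp_pos"])
cv2.imwrite("pics/f.png",cv2.resize(q["frame"][160:240,340:420],(600,600),interpolation=2))
E
```

```text
[ 0.30583993 -2.25163915  8.658772  ] [0.5105483  0.11678639 0.35993528]
```

View pics/f.png

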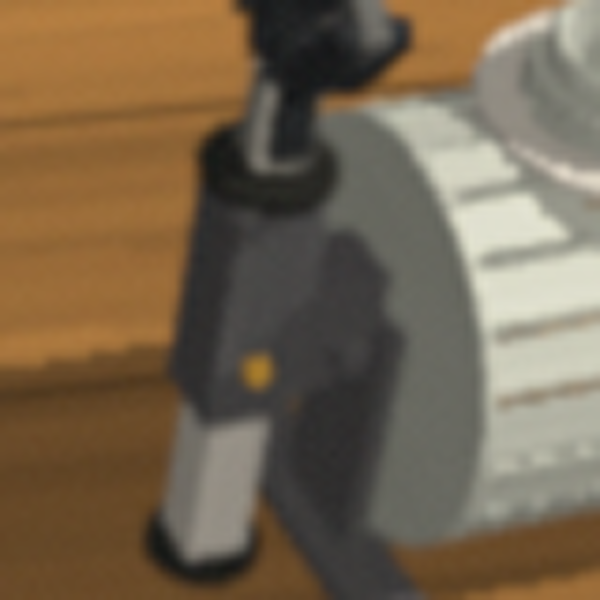

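>>> move_arm(steps=[0,0,0,1,0,0,0,0,0,0,2,0,0,0,0,0,0,2,0,0,0,0,0,0,2,0,0,0])

```text
time_s: 5.85
tcp_pos: [0.5106, 0.1168, 0.3598]
tool_rot: [2.219, 2.22, 0.002]
wrist_force: [-4.9, -3.0, 21.5]
width: -0.0001
```

```bash
python3 - <<'E'
from h import *
q=cap("scene");print(r.sense()["wrist_force"],r.sense()["tcp_pos"])
cv2.imwrite("pics/g.png",cv2.resize(q["frame"][160:240,340:420],(600,600),interpolation=2))
E
```

```text
[-5.39895203 -3.33613465 21.92549876] [0.51056952 0.11684832 0.35983215]
```

View pics/g.png

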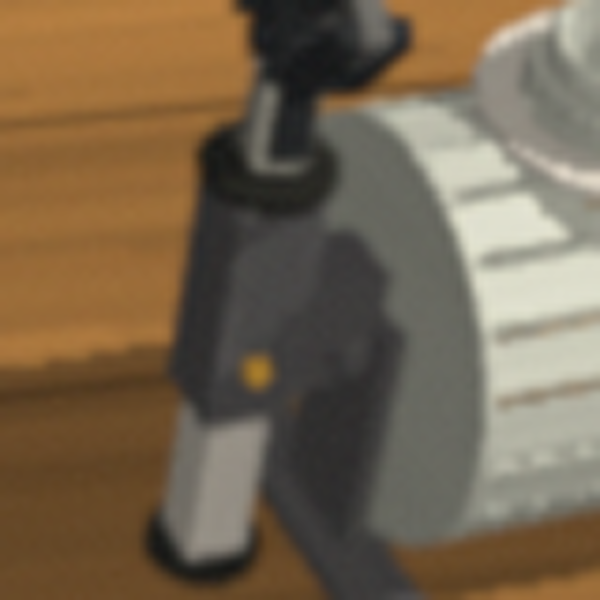

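>>> move_arm(steps=[0,0,0,-30,0,0,0,0,0,0,-60,0,0,0,60,-50,0,-60,0,0,0,60,-100,0,-60,0,0,0,60,-150,0,-60,0,0,0,60,-200,0,-60,0,0,0,60,-220,0,-60,0,0,0,60,-220,0,-60,0,0,0,60,-220,0,-60,0,0,0])

```text
time_s: 6.8
tcp_pos: [0.5098, -0.1028, 0.4159]
tool_rot: [-2.221, -2.219, -0.0]
wrist_force: [-0.6, 0.2, 0.7]
width: 0.0512
```

```bash
python3 - <<'E'
from h import *
np.set_printoptions(precision=4,suppress=True)
ps={n:cap(n) for n in ["scene","side","wrist"]}
print(r.sense()["tcp_pos"],r.sense()["width"],r.sense()["time_s"])
for n,p in ps.items():
    for d in r.place_of("egg1",p)[:9]:
        if d["p"]>.2: print(n,round(d["p"],2),np.round(d["uv"],1),atz(p,d["uv"],0))
    cv2.imwrite(f"pics/h_{n}.png",p["frame"])
q=ps["scene"]["frame"]; cv2.imwrite("pics/h2.png",np.hstack([cv2.resize(q[160:240,340:420],(400,400),interpolation=2),cv2.resize(ps["wrist"]["frame"],None,fx=.7,fy=.7)[:294].copy() if 0 else cv2.resize(ps["wrist"]["frame"],(400,400))]))
E
```

```text
[ 0.51   -0.1016  0.4164] 0.05140049650003737 6.95
scene 0.8 [310.1 259. ] [ 0.5838 -0.0631  0.    ]
scene 0.77 [294.5 202. ] [ 0.3418 -0.0589  0.    ]
scene 0.67 [327.8 224.4] [0.4572 0.0169 0.    ]
scene 0.66 [261.6 207.5] [ 0.3522 -0.1617  0.    ]
scene 0.63 [299. 224.] [ 0.4425 -0.065  -0.    ]
scene 0.57 [259.1 233.8] [ 0.4656 -0.1842  0.    ]
scene 0.35 [193.7 245.1] [ 0.4829 -0.3678 -0.    ]
side 0.85 [298.5 318. ] [0.4697 0.01   0.    ]
side 0.8 [279.9 281.6] [ 0.5654 -0.0794  0.    ]
side 0.66 [334.5 270.1] [ 0.4524 -0.1891  0.    ]
side 0.55 [319.7 299.6] [ 0.4471 -0.0684 -0.    ]
side 0.55 [358.1 318. ] [ 0.3434 -0.0559  0.    ]
side 0.55 [358.  289.6] [ 0.3722 -0.1469  0.    ]
wrist 0.97 [151.6 144.9] [ 0.3419 -0.0606  0.    ]
wrist 0.89 [234.3 155.4] [ 0.4453 -0.0736  0.    ]
wrist 0.86 [247.8 231.3] [ 0.4586 -0.1774  0.    ]
wrist 0.79 [246.6  78.3] [0.4643 0.0165 0.    ]
wrist 0.75 [181.1 212.3] [ 0.3696 -0.1499  0.    ]
wrist 0.56 [336.3 148.6] [ 0.5744 -0.065   0.    ]
```

View pics/h2.png

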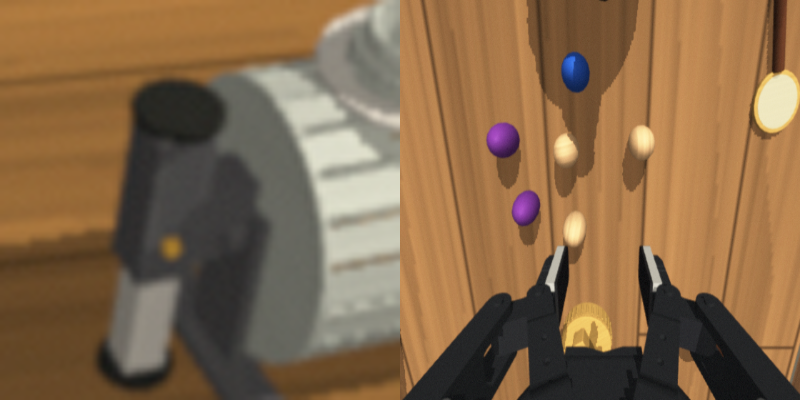

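View pics/h_scene.png

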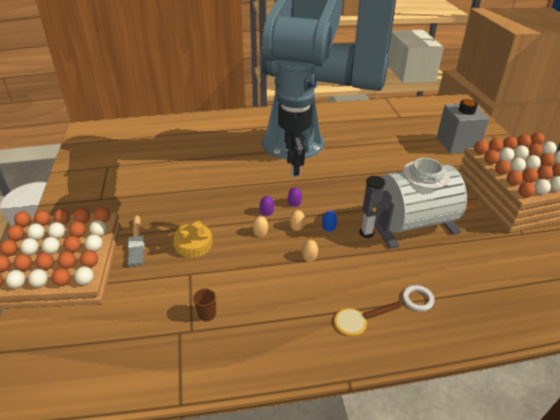

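>>> move_arm(steps=[85,20,35,30,0,0,0,85,35,63,60,0,0,0,85,35,63,105,0,0,0,85,35,63,150,0,0,0,85,35,63,190,0,0,0,85,35,63,220,0,0,0,85,35,63,235,0,0,0,85,35,63,235,0,0,0,20,35,63,235,0,0,0,20,35,63,235,0,0,0,20,35,63,235,0,0,0,20,35,63,235,0,0,0])

```text
time_s: 8.3
tcp_pos: [0.5743, -0.0683, 0.1843]
tool_rot: [2.218, 2.219, 0.003]
wrist_force: [-0.4, -0.3, 7.5]
width: 0.0406
```

```bash
python3 - <<'E'
from h import *
print(grasp()[0],r.sense()["width"])
ps={n:cap(n) for n in ["side","wrist"]}
cv2.imwrite("pics/i.png",np.hstack([cv2.resize(ps["side"]["frame"][160:360,180:380],(400,400)),cv2.resize(ps["wrist"]["frame"],(400,400))]))
E
```

```text
[ 0.57501428 -0.06856123  0.02964641] 0.04061782232601109
```

View pics/i.png

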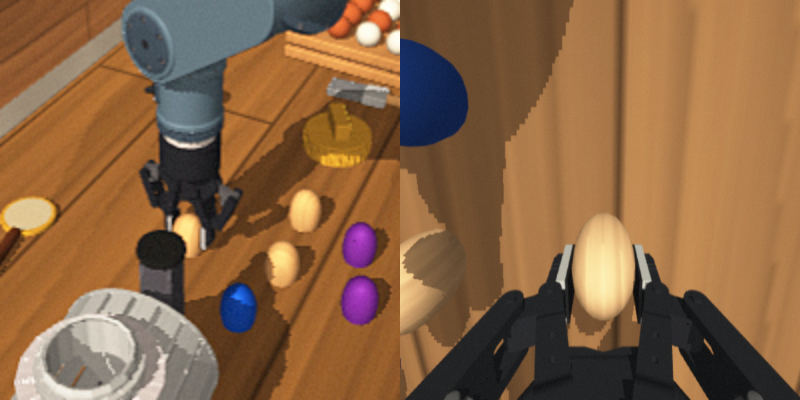

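>>> move_arm(steps=[20,0,0,-50,0,0,0,20,0,0,-100,0,0,0,20,0,0,-150,0,0,0,20,0,0,-200,0,0,0,20,0,0,-245,0,0,0,20,50,-10,-245,0,0,0,20,100,-25,-245,0,0,0,20,150,-40,-245,0,0,0,20,200,-50,-245,0,0,0,20,250,-60,-245,0,0,0,20,295,-75,-245,0,0,0,20,333,-81,-245,0,0,0])

```text
time_s: 9.6
tcp_pos: [0.4905, 0.2672, 0.4281]
tool_rot: [2.22, 2.222, 0.003]
wrist_force: [-0.0, 0.1, -1.1]
width: 0.0403
```

>>> move_arm(steps=[20,0,0,0,0,0,0,20,0,0,15,0,0,0,20,0,0,30,0,0,0,20,0,0,30,0,0,0])

```text
time_s: 10.0
tcp_pos: [0.4914, 0.2634, 0.3931]
tool_rot: [-2.222, -2.217, 0.008]
wrist_force: [-0.6, 0.0, -0.2]
width: 0.0404
```

```bash
cat > look.py <<'E'
from h import *
import sys
np.set_printoptions(precision=4,suppress=True)
print(grasp()[0],r.sense()["width"],r.sense()["time_s"],r.sense()["wrist_force"])
ps={n:cap(n) for n in ["side","scene"]}
cv2.imwrite(sys.argv[1],np.hstack([cv2.resize(ps["side"]["frame"][220:420,150:350],(400,400),interpolation=2),cv2.resize(ps["scene"]["frame"][100:220,360:480],(400,400),interpolation=2)]))
E
python3 look.py pics/j.png
```

```text
[0.4906 0.2631 0.2384] 0.040358169666774336 10.0 [-0.5531  0.0165 -0.1607]
```

View pics/j.png

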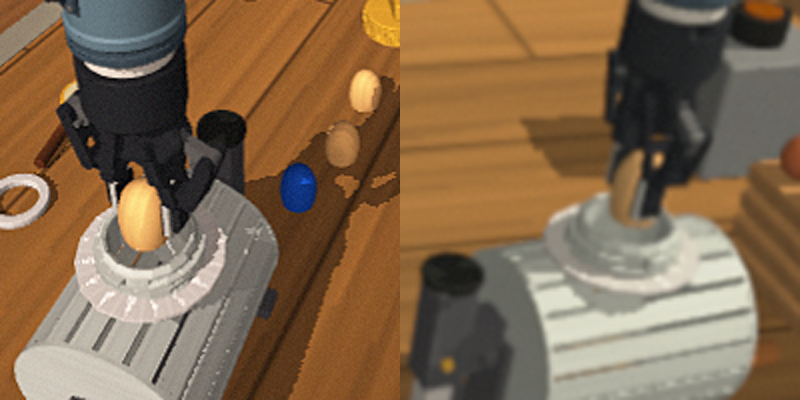

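>>> move_arm(steps=[20,2,2,4,0,0,0,20,2,2,7,0,0,0,20,2,2,7,0,0,0,75,2,2,7,0,0,0,75,2,2,7,0,0,0,75,2,2,7,0,0,0,75,2,2,5,0,0,0,75,2,2,-20,0,0,0,75,2,2,-40,0,0,0,75,2,2,-50,0,0,0])

```text
time_s: 11.1
tcp_pos: [0.4943, 0.2672, 0.449]
tool_rot: [2.22, 2.22, 0.004]
wrist_force: [0.6, 1.0, -0.1]
width: 0.0642
```

```bash
python3 look.py pics/k.png
```

```text
[0.4948 0.2673 0.2943] 0.06416446755668902 11.1 [ 0.6092  1.0153 -0.11  ]
```

View pics/k.png

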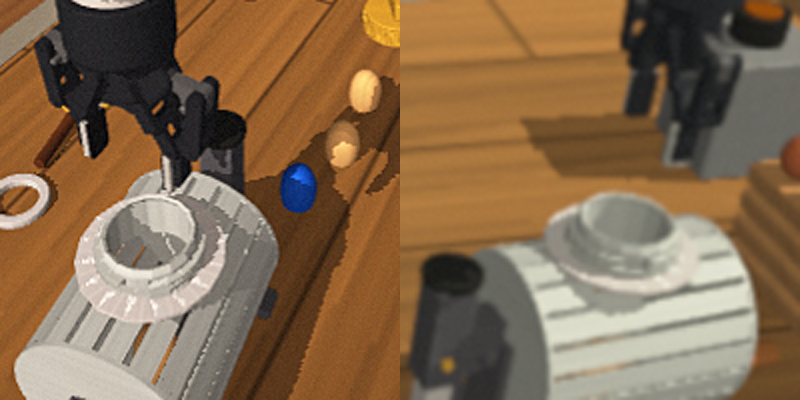

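>>> move_arm(steps=[75,-50,-8,0,0,0,0,75,-100,-15,0,0,0,0,75,-150,-22,0,0,0,0,75,-200,-30,0,0,0,0,75,-250,-38,0,0,0,0,75,-300,-45,30,0,0,0,75,-336,-49,60,0,0,0,75,-336,-49,90,0,0,0,75,-336,-49,90,0,0,0])

```text
time_s: 12.1
tcp_pos: [0.4426, -0.0695, 0.3515]
tool_rot: [-2.218, -2.211, 0.006]
wrist_force: [-1.1, -0.5, -0.6]
width: 0.0638
```

```bash
cat > eggs.py <<'E'
from h import *
import sys
np.set_printoptions(precision=4,suppress=True)
g,M=grasp();print(g,r.sense()["width"],r.sense()["time_s"])
p=cap("wrist");print(r.sense()["tcp_pos"])
for d in r.place_of("egg1",p)[:8]:
    if d["p"]>.2: print(round(d["p"],2),np.round(d["uv"],1),atz(p,d["uv"],0))
cv2.imwrite(sys.argv[1],p["frame"])
E
python3 eggs.py pics/l.png
```

```text
[ 0.4411 -0.0689  0.1968] 0.06383511999280478 12.1
[ 0.4438 -0.069   0.3542]
0.97 [290.9 193.9] [ 0.4458 -0.0735  0.    ]
0.85 [193.2 185.4] [ 0.3389 -0.0638  0.    ]
0.8 [305.7 109.1] [0.4605 0.0148 0.    ]
0.73 [224.3 258.4] [ 0.3672 -0.1522  0.    ]
0.58 [296.8 278.1] [ 0.4532 -0.1784  0.    ]
```

View pics/l.png

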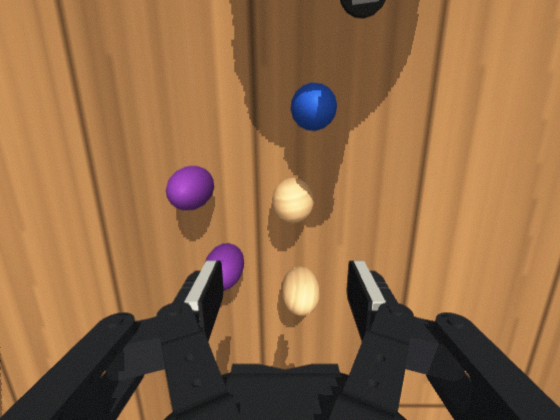

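>>> move_arm(steps=[75,-2,2,45,0,0,0,75,-2,2,90,0,0,0,75,-2,2,130,0,0,0,75,-2,2,160,0,0,0,75,-2,2,172,0,0,0,75,-2,2,172,0,0,0,20,-2,2,172,0,0,0,20,-2,2,172,0,0,0,20,-2,2,172,0,0,0,20,-2,2,172,0,0,0])

```text
time_s: 13.2
tcp_pos: [0.4484, -0.0712, 0.1873]
tool_rot: [2.219, 2.219, 0.003]
wrist_force: [-1.2, 2.3, 7.3]
width: 0.0403
```

```bash
python3 eggs.py pics/m.png
```

```text
[ 0.449  -0.0715  0.0326] 0.04032832810270052 13.2
[ 0.4484 -0.0712  0.1873]
0.98 [ 99.3 241. ] [ 0.3442 -0.0604  0.    ]
0.87 [316.2  95.3] [0.4642 0.0164 0.    ]
0.85 [287.1 264.2] [ 0.4503 -0.0753 -0.    ]
0.6 [164.1 366.2] [ 0.3695 -0.1502  0.    ]
```

View pics/m.png

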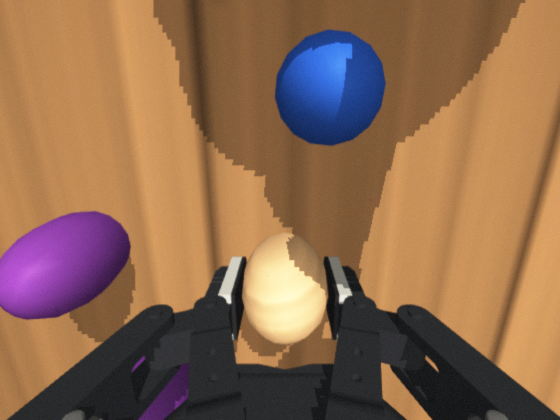

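>>> move_arm(steps=[20,0,0,-50,0,0,0,20,0,0,-100,0,0,0,20,0,0,-150,0,0,0,20,0,0,-200,0,0,0,20,0,0,-240,0,0,0,20,50,8,-240,0,0,0,20,100,15,-240,0,0,0,20,150,20,-240,0,0,0,20,200,28,-240,0,0,0,20,250,35,-240,0,0,0,20,295,42,-240,0,0,0,20,337,45,-240,0,0,0])

```text
time_s: 14.5
tcp_pos: [0.4917, 0.2685, 0.4271]
tool_rot: [2.219, 2.221, 0.005]
wrist_force: [0.6, -0.6, 0.3]
width: 0.0401
```

>>> move_arm(steps=[20,0,0,0,0,0,0,20,0,0,15,0,0,0,20,0,0,30,0,0,0,20,0,0,30,0,0,0])

```text
time_s: 14.9
tcp_pos: [0.4911, 0.2645, 0.3915]
tool_rot: [-2.222, -2.218, 0.008]
wrist_force: [-0.4, -0.7, -1.7]
width: 0.04
```

```bash
python3 look.py pics/n.png
```

```text
[0.4903 0.2643 0.2368] 0.04004681179262963 14.9 [-0.3591 -0.7146 -1.6742]
```

View pics/n.png

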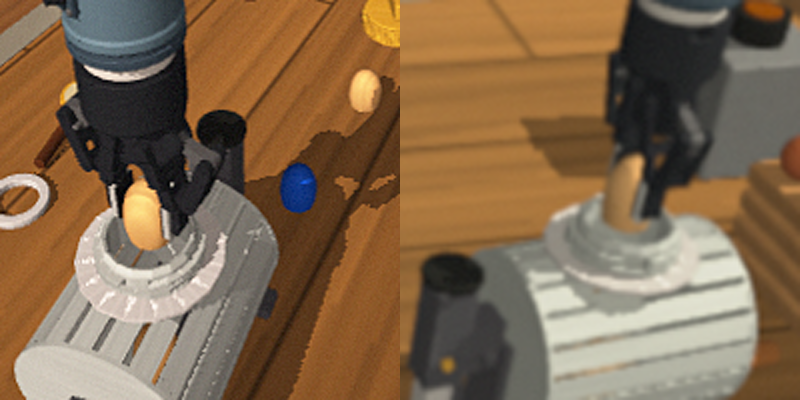

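>>> move_arm(steps=[20,1,2,4,0,0,0,20,1,2,6,0,0,0,20,1,2,6,0,0,0,75,1,2,6,0,0,0,75,1,2,6,0,0,0,75,1,2,6,0,0,0,75,1,2,5,0,0,0,75,1,2,-20,0,0,0,75,1,2,-40,0,0,0,75,1,2,-50,0,0,0])

```text
time_s: 16.0
tcp_pos: [0.4943, 0.2672, 0.4469]
tool_rot: [2.22, 2.22, 0.004]
wrist_force: [0.6, -0.4, 1.0]
width: 0.064
```

```bash
python3 look.py pics/o.png
```

```text
[0.4948 0.2673 0.2922] 0.06402999958566673 16.0 [ 0.555  -0.4294  0.9657]
```

View pics/o.png

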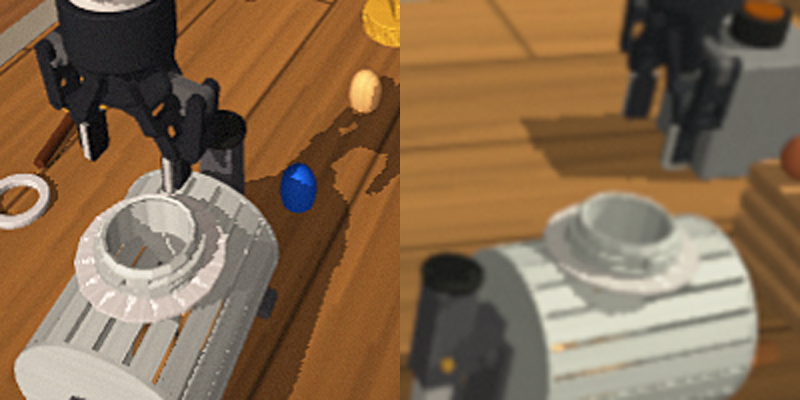

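>>> move_arm(steps=[75,-48,-5,0,0,0,0,75,-96,-10,0,0,0,0,75,-144,-14,0,0,0,0,75,-192,-18,0,0,0,0,75,-240,-22,0,0,0,0,75,-288,-26,0,0,0,0,75,-336,-30,20,0,0,0,75,-380,-34,40,0,0,0,75,-420,-38,60,0,0,0,75,-446,-38,90,0,0,0,75,-446,-38,90,0,0,0,75,-446,-38,90,0,0,0])

```text
time_s: 17.3
tcp_pos: [0.4554, -0.179, 0.3532]
tool_rot: [-2.221, -2.217, 0.0]
wrist_force: [0.8, 0.7, 0.4]
width: 0.064
```

```bash
python3 eggs.py pics/p.png
```

```text
[ 0.455  -0.1787  0.1985] 0.06401394245379233 17.3
[ 0.4559 -0.1786  0.3544]
0.84 [170.3  73.9] [ 0.342  -0.0622  0.    ]
0.7 [285.6 189.6] [ 0.4552 -0.1792  0.    ]
0.59 [203.3 163.2] [ 0.367 -0.15   0.   ]
```

View pics/p.png

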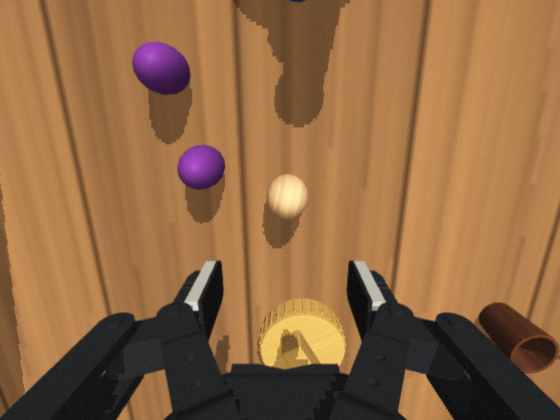

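>>> move_arm(steps=[75,-2,1,45,0,0,0,75,-2,1,90,0,0,0,75,-2,1,130,0,0,0,75,-2,1,160,0,0,0,75,-2,1,172,0,0,0,75,-2,1,172,0,0,0,20,-2,1,172,0,0,0,20,-2,1,172,0,0,0,20,-2,1,172,0,0,0,20,-2,1,172,0,0,0])

```text
time_s: 18.4
tcp_pos: [0.4582, -0.1815, 0.1853]
tool_rot: [2.218, 2.219, 0.002]
wrist_force: [-0.2, 0.9, 5.0]
width: 0.0402
```

```bash
python3 eggs.py pics/q.png
```

```text
[ 0.4587 -0.1818  0.0306] 0.04020265815770139 18.4
[ 0.4582 -0.1815  0.1853]
0.84 [123.5 207.4] [ 0.3721 -0.1503  0.    ]
0.76 [24.8 16.3] [ 0.3431 -0.0611  0.    ]
0.69 [284.7 258.8] [ 0.4586 -0.1811  0.    ]
```

View pics/q.png

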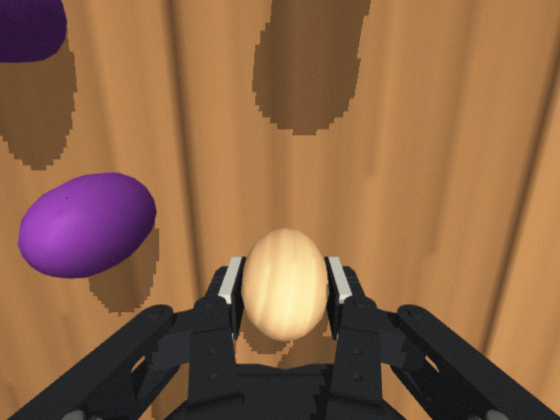

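>>> move_arm(steps=[20,0,0,-50,0,0,0,20,0,0,-100,0,0,0,20,0,0,-150,0,0,0,20,20,0,-195,0,0,0,20,50,0,-235,0,0,0,20,98,8,-242,0,0,0,20,147,15,-242,0,0,0,20,196,20,-242,0,0,0,20,245,25,-242,0,0,0,20,294,30,-242,0,0,0,20,343,34,-242,0,0,0,20,390,36,-242,0,0,0])

```text
time_s: 19.7
tcp_pos: [0.4926, 0.2113, 0.427]
tool_rot: [2.219, 2.22, 0.005]
wrist_force: [1.5, -0.4, 0.2]
width: 0.0401
```

>>> move_arm(steps=[20,35,0,0,0,0,0,20,57,1,0,0,0,0,20,57,1,0,0,0,0,20,57,1,15,0,0,0,20,57,1,30,0,0,0,20,57,1,30,0,0,0])

```text
time_s: 20.3
tcp_pos: [0.4931, 0.2647, 0.3914]
tool_rot: [-2.221, -2.218, 0.008]
wrist_force: [0.2, -0.2, -1.0]
width: 0.0401
```

```bash
python3 look.py pics/s.png
```

```text
[0.4923 0.2644 0.2367] 0.04014437086035964 20.3 [ 0.1845 -0.1943 -0.9899]
```

View pics/s.png

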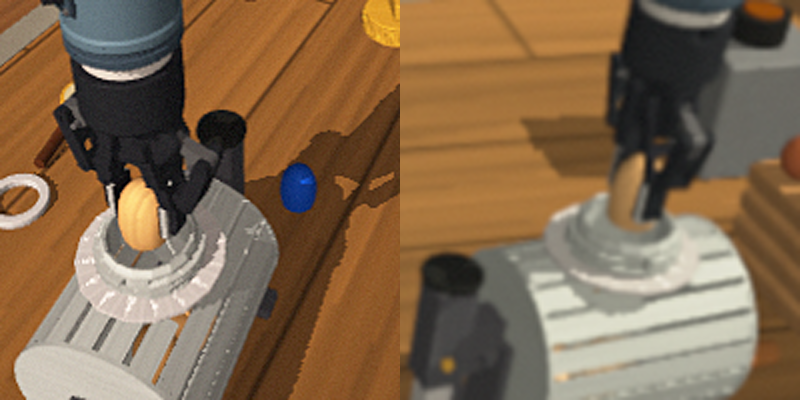

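>>> move_arm(steps=[20,1,1,4,0,0,0,20,1,1,6,0,0,0,20,1,1,6,0,0,0,75,1,1,6,0,0,0,75,1,1,6,0,0,0,75,1,1,6,0,0,0,75,1,1,5,0,0,0,75,1,1,-30,0,0,0,75,1,1,-70,0,0,0,75,1,1,-95,0,0,0,75,1,1,-95,0,0,0,75,1,1,-95,0,0,0])

```text
time_s: 21.6
tcp_pos: [0.495, 0.267, 0.49]
tool_rot: [2.221, 2.221, 0.002]
wrist_force: [-0.2, -0.3, -0.8]
width: 0.0641
```

```bash
python3 - <<'E'
from h import *
np.set_printoptions(precision=4,suppress=True)
p=cap("wrist");print(r.sense()["tcp_pos"])
cv2.imwrite("pics/t.png",cv2.resize(p["frame"],(784,588)))
for t,z in (("flange",.181),("drum_mouth",.2065),("thread_tops",.1965)):
  for d in r.place_of(t,p)[:3]: print(t,d["p"],d["uv"],atz(p,d["uv"],z))
s=cap("scene")
cv2.imwrite("pics/t_s.png",s["frame"])
for d in r.place_of("egg1",s): print(d["p"],d["uv"],atz(s,d["uv"],0))
E
```

```text
[0.4948 0.267  0.4888]
flange 0.64 [279.6, 201.9] [0.4902 0.265  0.181 ]
drum_mouth 0.75 [279.9, 212.7] [0.4908 0.2626 0.2065]
thread_tops 0.9 [279.7, 206.6] [0.4905 0.2651 0.1965]
0.74 [294.6, 204.6] [ 0.3541 -0.0609  0.    ]
0.57 [329.4, 226.6] [0.4671 0.0192 0.    ]
```

View pics/t.png

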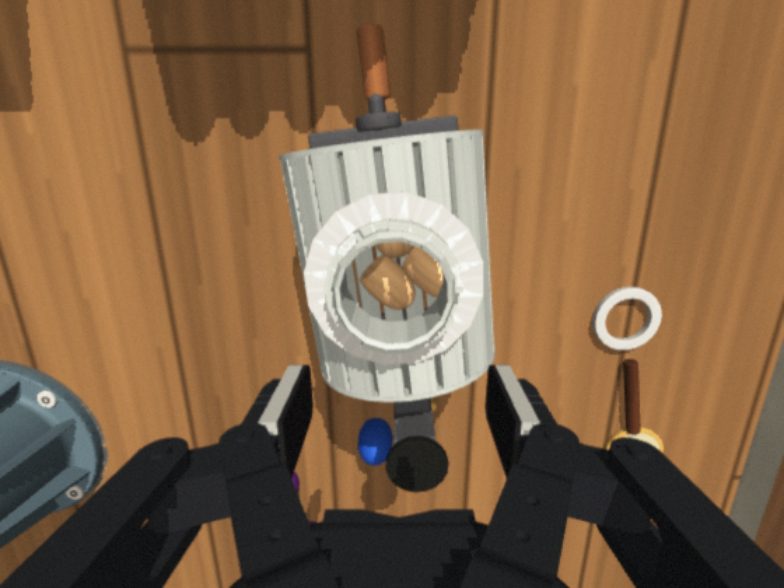

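View pics/t_s.png

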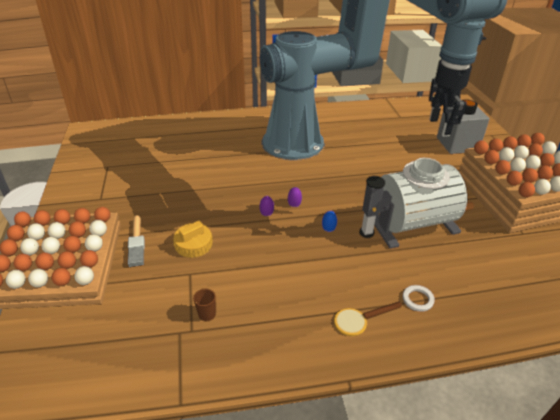

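```bash
python3 - <<'E'
from h import *
p=cap("wrist"); np.set_printoptions(precision=4,suppress=True)
g=cv2.cvtColor(p["frame"],cv2.COLOR_BGR2GRAY).astype(float)
from scipy.optimize import minimize
a=np.linspace(0,2*np.pi,180,endpoint=False)
gb=cv2.GaussianBlur(g,(0,0),1)
def samp(X): 
    u=proj(p,X).astype(np.float32); return cv2.remap(gb.astype(np.float32),u[:,0:1],u[:,1:2],1)[:,0]
def circ(c,R,z): return np.c_[c[0]+R*np.cos(a),c[1]+R*np.sin(a),np.full(180,z)]
for z,R,name in ((.181,.061,"flange"),(.2065,.0,"x")):
    if R==0: continue
    best=None
    for dx in np.arange(-.01,.0101,.0005):
        for dy in np.arange(-.01,.0101,.0005):
            c=(.492+dx,.265+dy); s=np.mean(np.clip(samp(circ(c,R-.002,z))-samp(circ(c,R+.002,z)),-20,60))
            if best is None or s>best[0]: best=(s,c)
    print(name,best)
c=best[1]
f=cv2.resize(p["frame"],None,fx=2,fy=2,interpolation=2)
for z,R in ((.181,.061),(.2065,.040),(.2065,.033)):
    for u in proj(p,circ(c,R,z)): cv2.circle(f,tuple(int(v) for v in u*2),1,(0,0,255) if R>.05 else (0,255,0),-1)
cv2.imwrite("pics/u.png",f[220:560,380:740])
E
```

```text
flange (np.float32(37.311474), (np.float64(0.4915), np.float64(0.2645)))
```

View pics/u.png

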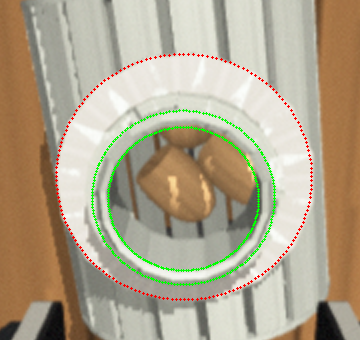

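>>> move_arm(steps=[75,-50,0,0,0,0,0,75,-100,0,0,0,0,0,75,-150,0,0,0,0,0,75,-200,0,0,0,0,0,75,-250,0,0,0,0,0,75,-300,0,0,0,0,0,75,-350,0,0,0,0,0,75,-400,0,30,0,0,0,75,-450,-5,60,0,0,0,75,-500,-10,80,0,0,0,75,-550,-15,100,0,0,0,75,-600,-15,100,0,0,0])

```text
time_s: 23.15
tcp_pos: [0.4796, -0.3108, 0.3898]
tool_rot: [-2.218, -2.218, -0.0]
wrist_force: [0.2, 0.4, 0.3]
width: 0.0645
```

>>> move_arm(steps=[75,-35,0,0,0,0,0,75,-35,0,0,0,0,0,75,-35,0,0,0,0,0])

```text
time_s: 23.45
tcp_pos: [0.4804, -0.3453, 0.3919]
tool_rot: [-2.222, -2.218, -0.001]
wrist_force: [-0.1, 0.6, 0.0]
width: 0.0641
```

```bash
python3 - <<'E'
from h import *
np.set_printoptions(precision=4,suppress=True)
p=cap("wrist");s=r.sense();print(s["tcp_pos"],s["tool_rot"],s["joint_positions"])
cv2.imwrite("pics/v.png",cv2.resize(p["frame"],(784,588)))
for t,z in (("cap",0),("cap_grip",.048)):
  for d in r.place_of(t,p)[:3]: print(t,d["p"],d["uv"],atz(p,d["uv"],z))
E
```

```text
[ 0.4807 -0.3443  0.3922] [-2.2208 -2.2202 -0.0007] [-0.8223  0.2278  1.5772  0.0004  1.3379 -0.8221]
cap 0.78 [283.1, 200.2] [ 0.4778 -0.3691  0.    ]
cap_grip 0.94 [278.2, 209.4] [ 0.4728 -0.3657  0.048 ]
```

View pics/v.png

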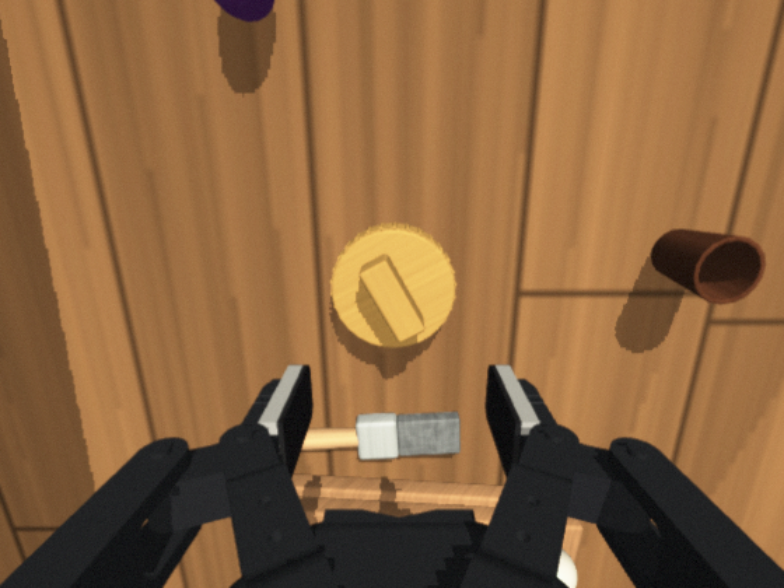

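```bash
python3 - <<'E'
from h import *
np.set_printoptions(precision=4,suppress=True)
p=cap("wrist")
c=[(361,269),(386,256),(425,328),(400,343)]
W=np.array([atz(p,(u/1.4,v/1.4),.063) for u,v in c]);print(W)
print(W.mean(0),np.linalg.norm(W[1]-W[0]),np.linalg.norm(W[2]-W[1]))
d=(W[2]+W[3]-W[0]-W[1])[:2];ang=np.degrees(np.arctan2(d[1],d[0]));print(ang)
f=cv2.resize(p["frame"],None,fx=3,fy=3,interpolation=2)
C=W.mean(0)
def draw(X,col):
    for u in proj(p,X): cv2.circle(f,tuple(int(v) for v in u*3),1,col,-1)
a=np.linspace(0,2*np.pi,200)
for off,col in (((0,0),(0,0,255)),):
    cx,cy=C[0]+off[0],C[1]+off[1]
    draw([(cx+.0525*np.cos(t),cy+.0525*np.sin(t),.033) for t in a],col)
    draw([(cx+.0525*np.cos(t),cy+.0525*np.sin(t),0) for t in a],(255,0,0))
    e=np.array([np.cos(np.radians(ang)),np.sin(np.radians(ang))]);n=np.array([-e[1],e[0]])
    for s in np.linspace(-1,1,60):
        for q in (-1,1):
            draw([(*(np.array([cx,cy])+e*.032*s+n*.012*q),.063),(*(np.array([cx,cy])+e*.032*q+n*.012*s),.063)],(0,255,0))
cv2.imwrite("pics/w.png",f[440:820,660:1020])
E
```

```text
[[ 0.4532 -0.3411  0.063 ]
 [ 0.4716 -0.3314  0.063 ]
 [ 0.501  -0.3876  0.063 ]
 [ 0.4818 -0.4002  0.063 ]]
[ 0.4769 -0.3651  0.063 ] 0.020769069786215177 0.06346037901130144
-63.290878376173076
```

View pics/w.png

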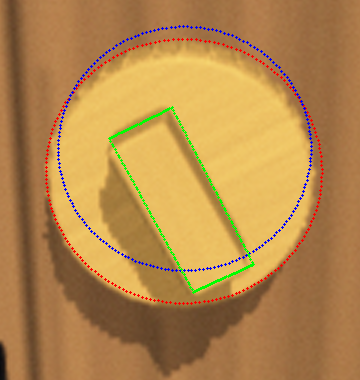

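>>> move_arm(steps=[75,-10,-3,30,0,0,-8,75,-21,-5,60,0,0,-16,75,-21,-5,100,0,0,-24,75,-21,-5,120,0,0,-26.5,75,-21,-5,120,0,0,-26.5])

```text
time_s: 24.15
tcp_pos: [0.475, -0.3635, 0.2693]
tool_rot: [-1.648, -2.667, -0.003]
wrist_force: [-0.4, 1.3, 0.7]
width: 0.0643
```

```bash
python3 - <<'E'
from h import *
np.set_printoptions(precision=4,suppress=True)
p=cap("wrist");s=r.sense();print(grasp()[0],s["tool_rot"],s["joint_positions"])
cv2.imwrite("pics/x.png",cv2.resize(p["frame"],(784,588)))
E
```

```text
[ 0.4754 -0.364   0.117 ] [-1.6514 -2.6691 -0.0015] [-0.8515  0.382   1.6437  0.      1.119  -1.3142]
```

View pics/x.png

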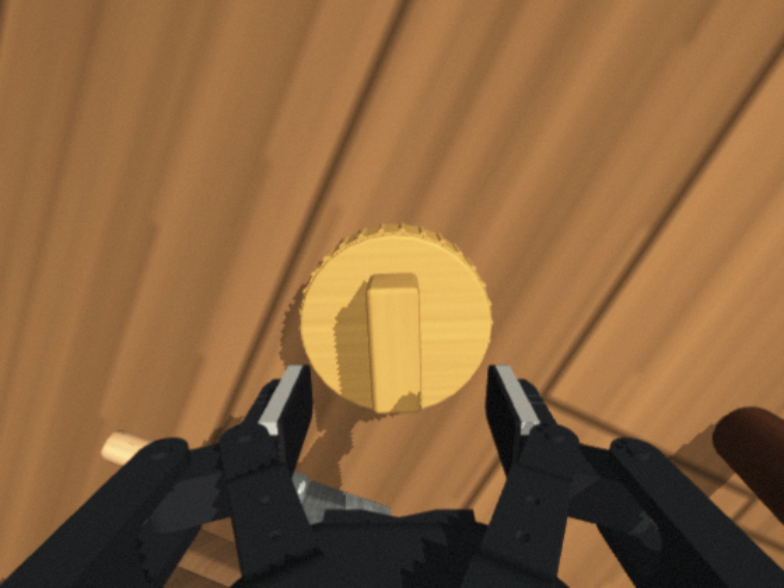

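```bash
python3 - <<'E'
from h import *
np.set_printoptions(precision=4,suppress=True)
p=cap("wrist");g,M=grasp()
W=np.array([atz(p,(u/1.4,v/1.4),.063) for u,v in [(369,290),(418,290),(421,411),(373,412)]])
print(W.mean(0),M.T@(W.mean(0)-g), [M.T@(w-g) for w in W])
E
```

```text
[ 0.4768 -0.3706  0.063 ] [-0.0051 -0.002   0.0557] [array([ 0.0259, -0.0136,  0.0557]), array([0.0259, 0.0081, 0.0557]), array([-0.0359,  0.0105,  0.0558]), array([-0.0365, -0.013 ,  0.0558])]
```

>>> move_arm(steps=[75,-3,-2,20,0,0,0,75,-5,-2,40,0,0,0,75,-5,-2,55,0,0,0,75,-5,-2,62,0,0,0,75,-5,-2,62,0,0,0,5,-5,-2,62,0,0,0,5,-5,-2,62,0,0,0,5,-5,-2,62,0,0,0,5,-5,-2,62,0,0,0,5,-5,-2,62,0,0,0])

```text
time_s: 25.25
tcp_pos: [0.4766, -0.3716, 0.212]
tool_rot: [1.652, 2.67, -0.001]
wrist_force: [-0.7, 0.7, 6.4]
width: 0.0231
```

```bash
python3 - <<'E'
from h import *
np.set_printoptions(precision=4,suppress=True)
p=cap("wrist");s=r.sense();print(grasp()[0],s["wrist_force"],s["torque"],s["width"])
q=cap("side")
cv2.imwrite("pics/y.png",np.hstack([cv2.resize(p["frame"],(400,300)),cv2.resize(q["frame"][130:280,260:460],(400,300),interpolation=2)]))
E
```

```text
[ 0.4768 -0.3718  0.0572] [ 0.5031 -0.0743  5.677 ] [0.0959 0.0821 0.0008] 0.023010850066835065
```

View pics/y.png

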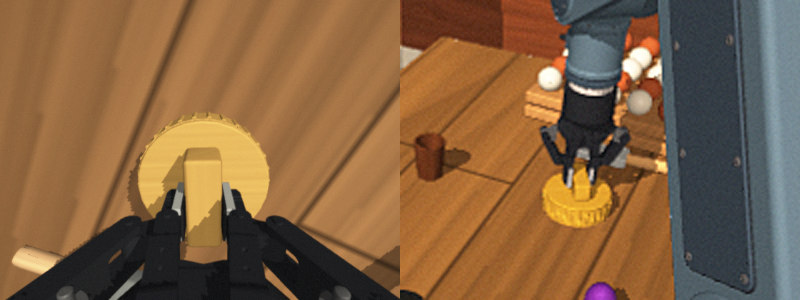

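```bash
python3 - <<'E'
from h import *
g,M=grasp();print(1e3*M.T@(np.array([.4915,.2645,g[2]])-g))
E
```

```text
[562.87564341 297.0893142   -1.02423994]
```

>>> move_arm(steps=[5,0,0,-30,0,0,0,5,0,0,-70,0,0,0,5,0,0,-115,0,0,0,5,0,0,-160,0,0,0,5,0,0,-205,0,0,0,5,0,0,-245,0,0,0,5,18,9,-265,0,0,0,5,53,28,-265,0,0,0,5,88,47,-265,0,0,0,5,123,65,-265,0,0,0,5,158,84,-265,0,0,0,5,193,103,-265,0,0,0])

```text
time_s: 26.55
tcp_pos: [0.4817, -0.1508, 0.475]
tool_rot: [-1.653, -2.67, -0.0]
wrist_force: [0.9, 0.3, -2.1]
width: 0.023
```

>>> move_arm(steps=[5,37,19,0,0,0,0,5,74,39,0,0,0,0,5,111,58,0,0,0,0,5,148,78,0,0,0,0,5,185,97,0,0,0,0,5,222,116,0,0,0,0,5,259,136,0,0,0,0,5,296,155,0,0,0,0,5,330,173,0,0,0,0,5,355,186,0,0,0,0,5,370,194,0,0,0,0,5,370,194,0,0,0,0])

```text
time_s: 27.75
tcp_pos: [0.4901, 0.2672, 0.4747]
tool_rot: [-1.648, -2.673, 0.001]
wrist_force: [-0.6, -0.3, -2.9]
width: 0.0224
```

>>> move_arm(steps=[5,0,0,0,0,0,0,5,0,0,0,0,0,0])

```text
time_s: 27.95
tcp_pos: [0.4908, 0.2645, 0.4753]
tool_rot: [-1.654, -2.671, 0.001]
wrist_force: [0.3, -0.4, -3.2]
width: 0.023
```

```bash
python3 - <<'E'
from h import *
np.set_printoptions(precision=4,suppress=True)
g,M=grasp();s=r.sense();print(g,s["joint_positions"],s["wrist_force"],s["torque"],1e3*M.T@(np.array([.4915,.2645,g[2]])-g))
ps={n:cap(n) for n in ["side","scene","wrist"]}
print(s["time_s"])
cv2.imwrite("pics/z.png",np.hstack([cv2.resize(ps["side"]["frame"][170:420,130:330],(320,400),interpolation=2),cv2.resize(ps["scene"]["frame"][80:220,360:500],(400,400),interpolation=2)]))
cv2.imwrite("pics/z_w.png",ps["wrist"]["frame"])
E
```

```text
[0.4907 0.2644 0.3206] [ 0.2815  0.0907  1.5653 -0.0004  1.4864 -0.1802] [ 0.3325 -0.3981 -3.209 ] [-0.0427  0.0337 -0.0638] [-0.2558  0.8165 -0.0007]
27.95
```

View pics/z.png

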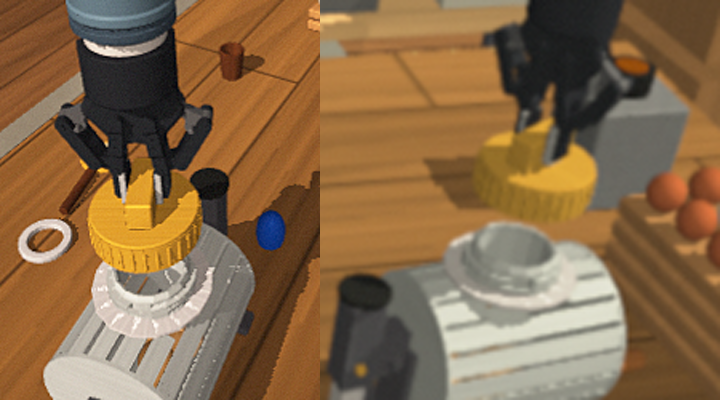

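View pics/z_w.png

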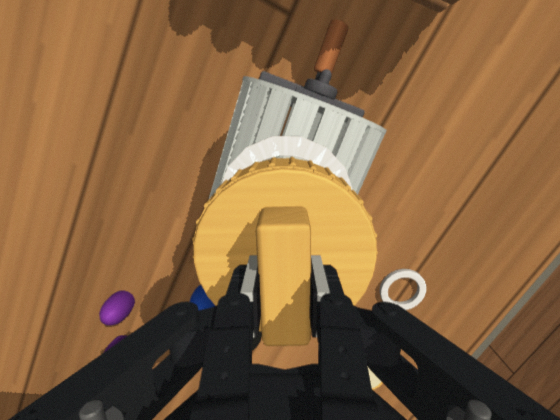

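```bash
python3 - <<'E'
from h import *
np.set_printoptions(precision=4,suppress=True)
p=cap("wrist");g,M=grasp()
for uv in [(258,224),(309,224),(311,345),(261,346)]:
  print(M.T@(atz(p,uv,g[2]+.0058)-g))
# cap top disc at z: g-.0572+.033
for uv in [(194,243),(377,243),(285,160),(285,168)]: print('disc',M.T@(atz(p,uv,g[2]-.0242)-g))
E
```

```text
[ 0.0357 -0.0114 -0.0058]
[ 0.0357  0.01   -0.0058]
[-0.0268  0.0125 -0.0058]
[-0.0274 -0.0117 -0.0058]
disc [ 0.0135 -0.0488  0.0242]
disc [0.0135 0.0493 0.0242]
disc [ 0.0579 -0.0001  0.0242]
disc [ 0.0539 -0.0001  0.0242]
```

>>> move_arm(steps=[5,-3.5,0.8,15,0,0,0,5,-3.5,0.8,30,0,0,0,5,-3.5,0.8,42,0,0,0,5,-3.5,0.8,50,0,0,0,5,-3.5,0.8,55,0,0,0,5,-3.5,0.8,60,0,0,0,5,-3.5,0.8,60,0,0,0])

```text
time_s: 28.85
tcp_pos: [0.4929, 0.2626, 0.4151]
tool_rot: [-1.653, -2.671, 0.001]
wrist_force: [0.4, -0.1, -1.7]
width: 0.0226
```

```bash
cat > l2.py <<'E'
from h import *
import sys
np.set_printoptions(precision=4,suppress=True)
g,M=grasp();s=r.sense();print(g,s["joint_positions"],s["wrist_force"],s["torque"],s["time_s"],s["width"], 'tilt',np.degrees(np.arccos(-M[2,2])),'yaw',np.degrees(np.arctan2(M[1,1],M[0,1])))
ps={n:cap(n) for n in ["side","scene"]}
cv2.imwrite(sys.argv[1],np.hstack([cv2.resize(ps["side"]["frame"][250:400,150:300],(400,400),interpolation=2),cv2.resize(ps["scene"]["frame"][110:210,370:470],(400,400),interpolation=2)]))
E
python3 l2.py pics/aa.png
```

```text
[0.4928 0.2625 0.2604] [ 0.2769  0.1354  1.6374  0.      1.3696 -0.1857] [ 0.4336 -0.0819 -1.7239] [-0.08    0.0082  0.0103] 28.85 0.022600299031035588 tilt 0.04906440799001578 yaw 26.50523847448886
```

View pics/aa.png

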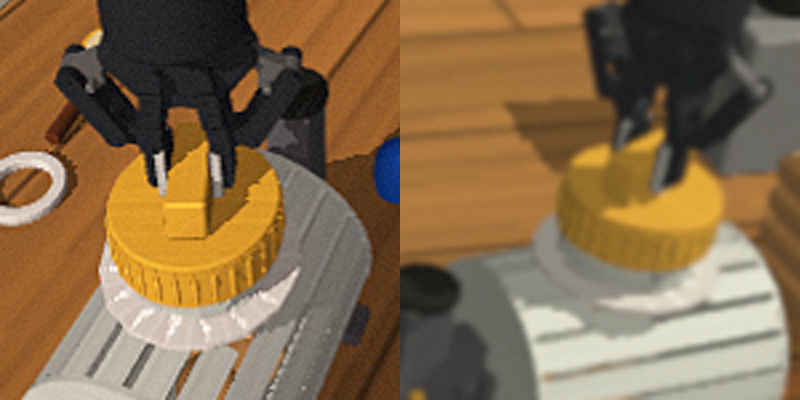

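>>> move_arm(steps=[5,0,0,2,0,0,0,5,0,0,4,0,0,0,5,0,0,5,0,0,0,5,0,0,6,0,0,0,5,0,0,6,0,0,0])

```text
time_s: 29.45
tcp_pos: [0.493, 0.2625, 0.4095]
tool_rot: [-1.653, -2.671, 0.0]
wrist_force: [0.1, -0.2, -2.0]
width: 0.023
```

>>> move_arm(steps=[5,0,0,1,0,0,0,5,0,0,2,0,0,0,5,0,0,2,0,0,0])

```text
time_s: 29.75
tcp_pos: [0.493, 0.2625, 0.4075]
tool_rot: [-1.653, -2.671, 0.0]
wrist_force: [0.1, 0.5, -3.5]
width: 0.0228
```

>>> move_arm(steps=[5,0,0,1,0,0,0,5,0,0,2,0,0,0,5,0,0,2,0,0,0])

```text
time_s: 30.05
tcp_pos: [0.4931, 0.2626, 0.4063]
tool_rot: [1.653, 2.671, 0.001]
wrist_force: [-1.5, 0.1, 2.4]
width: 0.023
```

>>> move_arm(steps=[5,0,0,1,0,0,0,5,0,0,2,0,0,-6,5,0,0,2,0,0,-12,5,0,0,2,0,0,-18,5,0,0,2,0,0,-18,5,0,0,2,0,0,-18])

```text
time_s: 30.65
tcp_pos: [0.4935, 0.2628, 0.4062]
tool_rot: [1.212, 2.895, 0.004]
wrist_force: [-2.4, 0.1, 9.6]
width: 0.023
```

```bash
cat > st.py <<'E'
from h import *
np.set_printoptions(precision=4,suppress=True)
g,M=grasp();s=r.sense();print(g,'edge',g[2]-.0572,s["wrist_force"],s["torque"],s["time_s"],s["width"], 'tilt',np.degrees(np.arccos(-M[2,2])),'yaw',np.degrees(np.arctan2(M[1,1],M[0,1])),'j6',s["joint_positions"][5])
E
python3 st.py
```

```text
[0.4941 0.2629 0.2515] edge 0.1942603372234777 [-2.4203  0.0779  9.5647] [-0.177   0.5815  0.2489] 30.65 0.02302115635239968 tilt 0.22628449033036122 yaw 44.54870017514492 j6 -0.5005109986563931
```

>>> move_arm(steps=[5,0,0,0,0,0,-6,5,0,0,0,0,0,-12,5,0,0,0,0,0,-18,5,0,0,0,0,0,-24,5,0,0,0,0,0,-24,5,0,0,0,0,0,-24])

```text
time_s: 31.25
tcp_pos: [0.4934, 0.2629, 0.4047]
tool_rot: [0.588, 3.084, 0.003]
wrist_force: [0.8, 2.4, 5.1]
width: 0.0229
```

```bash
python3 st.py
```

```text
[0.4938 0.2631 0.25  ] edge 0.19284280216774088 [0.8207 2.3937 5.1342] [ 0.4369 -0.1748  0.5258] 31.25 0.022933759377139172 tilt 0.16987280263835478 yaw 68.40282892857458 j6 -0.9168027557543569
```

>>> move_arm(steps=[5,0,0,2,0,0,0,5,0,0,4,0,0,0,5,0,0,4,0,0,0])

```text
time_s: 31.55
tcp_pos: [0.4928, 0.2623, 0.3988]
tool_rot: [-0.589, -3.084, 0.002]
wrist_force: [0.1, 0.7, -3.2]
width: 0.0231
```

```bash
python3 st.py
```

```text
[0.4925 0.2621 0.2441] edge 0.1869031576561725 [ 0.08    0.7193 -3.1543] [ 0.0079 -0.0489  0.0548] 31.55 0.023088439050921908 tilt 0.10607597558531912 yaw 68.37749338174795 j6 -0.9166609313986857
```

>>> move_arm(steps=[5,0,0,1,0,0,0,5,0,0,1.5,0,0,0,5,0,0,1.5,0,0,0])

```text
time_s: 31.85
tcp_pos: [0.4928, 0.2623, 0.3978]
tool_rot: [-0.587, -3.085, 0.002]
wrist_force: [-1.4, -0.9, 0.5]
width: 0.0228
```

```bash
python3 st.py; python3 l2.py pics/ab.png
```

```text
[0.4926 0.2622 0.2431] edge 0.18592182617060712 [-1.3817 -0.872   0.5006] [-0.1252  0.3045 -0.0466] 31.85 0.0228351994779339 tilt 0.0924126091600753 yaw 68.46619251783565 j6 -0.9183320255409827
[0.4926 0.2622 0.2431] [ 0.2765  0.1504  1.6562 -0.0003  1.3366 -0.9183] [-1.3817 -0.872   0.5006] [-0.1252  0.3045 -0.0466] 31.85 0.0228351994779339 tilt 0.0924126091600753 yaw 68.46619251783565
```

View pics/ab.png

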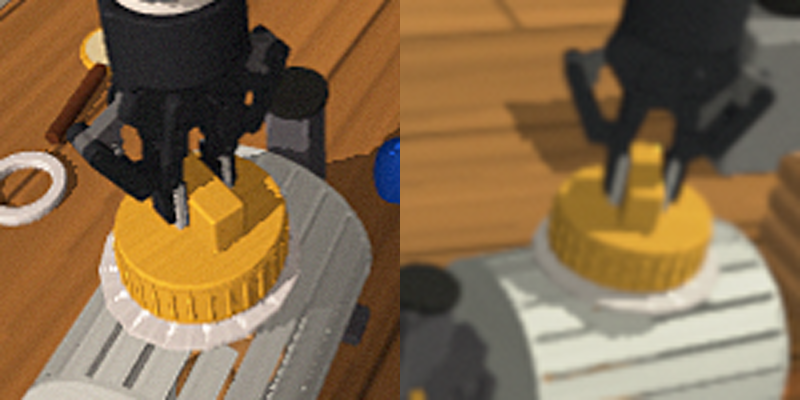

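>>> move_arm(steps=[5,0,0,0.4,0,0,6,5,0,0,0.8,0,0,12,5,0,0,1.2,0,0,18,5,0,0,1.6,0,0,24,5,0,0,2,0,0,30,5,0,0,2.4,0,0,36,5,0,0,2.4,0,0,36])

```text
time_s: 32.65
tcp_pos: [0.4931, 0.2625, 0.3954]
tool_rot: [-1.513, -2.753, 0.0]
wrist_force: [0.2, -0.2, -1.4]
width: 0.0228
```

```bash
python3 st.py
```

```text
[0.4931 0.2625 0.2407] edge 0.18348126604527273 [ 0.2432 -0.2396 -1.424 ] [-0.0505 -0.1248 -0.0405] 32.65 0.02284241937787601 tilt 0.0037574787692687115 yaw 32.43628269386426 j6 -0.2893708615737619
```

Free running in the thread. Continue forward.

>>> move_arm(steps=[5,0,0,0.4,0,0,6,5,0,0,0.8,0,0,12,5,0,0,1.2,0,0,18,5,0,0,1.6,0,0,24,5,0,0,2,0,0,30,5,0,0,2.4,0,0,35,5,0,0,2.4,0,0,35,5,0,0,2.4,0,0,35])

```text
time_s: 33.45
tcp_pos: [0.4926, 0.2622, 0.3931]
tool_rot: [2.263, 2.179, -0.005]
wrist_force: [-3.9, -4.3, 1.6]
width: 0.023
```

```bash
python3 st.py
```

```text
[0.4923 0.2618 0.2384] edge 0.18119169115707265 [-3.8855 -4.2553  1.635 ] [-0.5182  0.5782  1.3092] 33.45 0.02304483504004524 tilt 0.16799990234542117 yaw -2.177069272448494 j6 0.31526327223305456
```

>>> move_arm(steps=[5,0,0,0.5,0,0,2,5,0,0,1,0,0,5,5,0,0,1,0,0,7,5,0,0,1,0,0,7])

```text
time_s: 33.85
tcp_pos: [0.4924, 0.262, 0.3932]
tool_rot: [2.384, 2.041, -0.006]
wrist_force: [-7.4, -8.1, 8.1]
width: 0.0232
```

```bash
python3 st.py
```

```text
[0.4922 0.2612 0.2385] edge 0.18132490662345338 [-7.3882 -8.1209  8.1059] [-1.4129  1.0489  4.1297] 33.85 0.023238666954952816 tilt 0.29732311424663277 yaw -8.876155479940403 j6 0.433511710629937
```

>>> move_arm(steps=[5,0,0,-0.5,0,0,-3,45,0,0,-0.5,0,0,-3,60,0,0,-0.5,0,0,-3,60,0,0,-0.5,0,0,-3,60,0,0,-20,0,0,-3,60,0,0,-60,0,0,-3,60,0,0,-100,0,0,-3,60,0,0,-100,0,0,-3])

```text
time_s: 34.65
tcp_pos: [0.4941, 0.2629, 0.4994]
tool_rot: [2.34, 2.089, 0.017]
wrist_force: [1.5, -0.5, 1.2]
width: 0.0513
```

```bash
python3 l2.py pics/ac.png; python3 - <<'E'
from h import *
np.set_printoptions(precision=4,suppress=True)
p=cap("wrist");cv2.imwrite("pics/ad.png",p["frame"])
ps={n:cap(n) for n in ["side","scene"]}
for t,z in (("cap",.181),("cap_grip",.229)):
  for n,q in list(ps.items())+[("wrist",p)]:
    for d in r.place_of(t,q)[:1]: print(t,n,d["p"],d["uv"],atz(q,d["uv"],z))
for t in ("cap",):
  try: print(tri([ray(ps[n],r.place_of(t,ps[n])[0]["uv"]) for n in ps]))
  except Exception as e: print(e)
cv2.imwrite("pics/ae.png",ps["scene"]["frame"])
E
```

```text
[0.4958 0.2634 0.3447] [0.2768 0.0789 1.5305 0.0004 1.5203 0.3902] [ 1.4583 -0.4584  1.1935] [ 0.0029 -0.0247 -0.024 ] 34.65 0.05133669422584428 tilt 0.6774407710231826 yaw -6.498534489245132
cap side 0.92 [226.3, 344.7] [0.4916 0.2619 0.181 ]
cap scene 0.6 [424.8, 172.8] [0.4911 0.262  0.181 ]
cap wrist 0.74 [282.5, 199.4] [0.4917 0.2625 0.181 ]
cap_grip side 0.7 [222.0, 329.3] [0.4901 0.2701 0.229 ]
cap_grip scene 0.9 [429.5, 157.5] [0.4901 0.2651 0.229 ]
cap_grip wrist 0.85 [283.1, 210.9] [0.4928 0.2664 0.229 ]
(array([0.4914, 0.262 , 0.1812]), [np.float64(8.818175208433128e-05), np.float64(8.818175208432349e-05)])
```

View pics/ac.png

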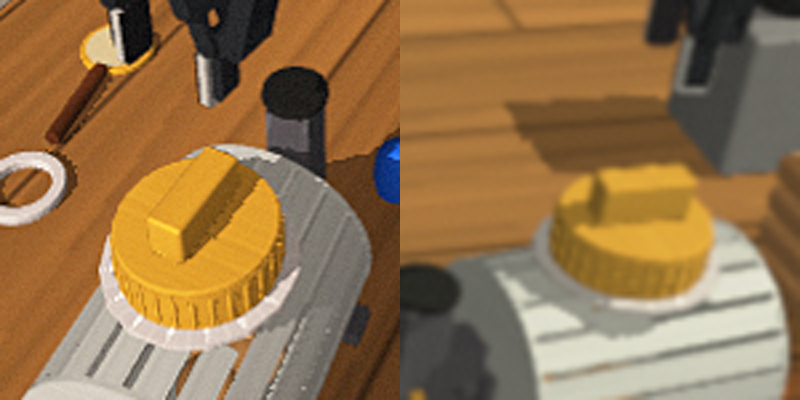

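View pics/ad.png

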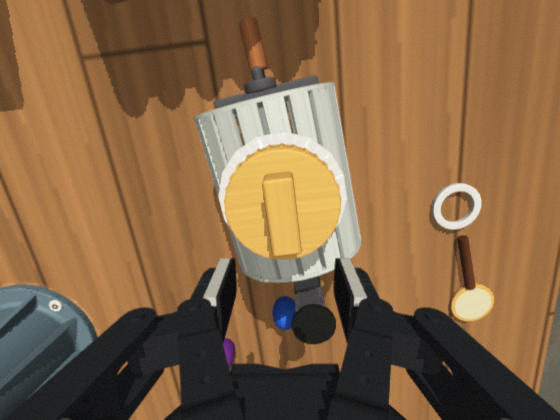

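View pics/ae.png

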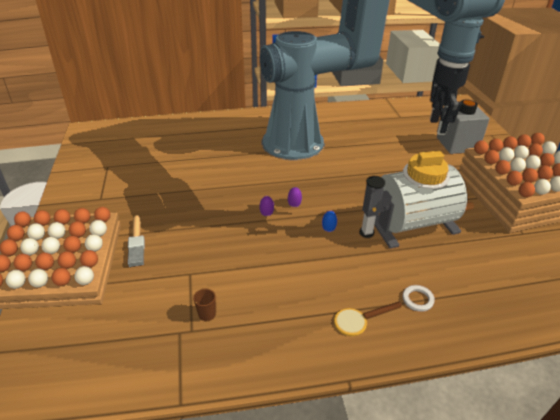

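```bash
python3 - <<'E'
from plant import r
print(r.finish_job(), r.sense()["time_s"])
E
```

```text
the job is handed in; nothing more can be done
the job is handed in; nothing more can be done
```

The drum is ready and I handed the job in at about 35 s of the 210 s allowed. No verdict came back.

- **Leg:** I pushed it down onto its end stop with about 22 N. The brass button shows in the sleeve hole in the scene picture, and the leg stayed down after I let go. I read the button by eye only and did not measure how far it stands out.
- **Eggs:** Three beech nest eggs were on the table. I dropped all three through the neck, and the wrist picture showed them inside the drum. The purple and blue look-alikes were left alone.
- **Cap:** Set on the thread tops and turned back about 42°, it dropped to roughly 5 mm above the flange. It then ran forward about 71° until the torque rose sharply. A final push reached 4 N m without lowering the cap any further.
- **Last cap check:** Two cameras put the lower edge at z = 0.1812 m against the flange's 0.181 m. The cap is about 2.5 mm off the neck centre I had measured, within the 5 mm allowed.
- **Checks that disagreed:** The bar grip turned a few degrees less than the gripper at the end, which I take as the pads slipping against the stop. While I held the cap, it measured about 3 to 4 mm off-centre in the grip, so I set it down with that corrected.
- **Bystanders:** The egg cup, magnifier, sizing ring and brush looked unmoved in the last scene picture.

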